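# Free the latched door of a bench test enclosure

## Task

Take the release stick out of its stand and push it down through the narrow slot in the top of the grey test enclosure, pressing the sprung hook below just far enough that the door pops ajar, without forcing the hook on towards its end stop or leaning hard on the housing. Then swing the door wide open and put the stick back in its stand, fully down; leave the other things on the bench where they are.

Things in the scene. Friction and masses are not known exactly. Their poses are not given: they have to be found in the camera images.
- enclosure: Grey sheet-metal test enclosure fixed to the bench, 190 mm (own x) x 150 mm (own y, -70 to +80) x 130 mm high; origin on the bench under it, z up. Its door covers the whole -y side. The door is an 8 mm thick grey panel, 180 mm wide, reaching from about 10 mm to 116 mm above the bench (height differs by up to 8 mm either way), its mid-plane at own y = -76 mm when shut; no handle. Thin sheet: bearing on it with more than 20 N dents it.
- slot (a point): Centre of the narrow slot, on the enclosure's top surface (130 mm up), at enclosure x = -60, y = -28 mm, near the door's free end; the only opening in the top, 11 mm wide (x), 26 mm long (y), plate 4 mm thick. Axes as the enclosure's. Under it lies the sprung hook's flat level pad (24 x 28 mm), at rest 8 to 24 mm below the top surface: how deep is not known and must be felt (or seen).
- hinge_top (a point): Point on the door's upright hinge axis at the height of the enclosure's top, at enclosure x = +85 mm, y = -76 mm. The shut door runs from it along the enclosure's -x.
- door (a joint): Door angle, rad: 0 shut, grows as the free edge swings out towards the enclosure's -y, stop at 1.75. Once unhooked, a spring pin inside kicks it out to about 0.4 and it stays there; the pin pushes the door 60 mm from the hinge. Beyond that it moves freely with light friction (under 1 N at 90 mm from the hinge) and stays where it is left. A bracket 12 mm wide stands 28 mm out of its inner face 145 mm from the hinge.
- hook (a joint): How far the sprung hook is pressed down, m: 0 at rest. It takes about 4 N to start it and 1 N more for each mm; it lets the door go at about 7 mm (11 N), is overstrained above 10 mm (14 N) and meets its end stop at 14 mm. It springs back up when let go.
- stick: White rigid plastic release stick, upright in its stand, 105 mm long: a round blade 7 mm in diameter and 60 mm long below, a square grip block 18 x 18 x 45 mm above. Origin at the tip of the blade, z up along the stick; the block spans z 60 to 105 mm, its faces along own x and y.
- stand: Black block fixed to the bench, 60 x 60 x 65 mm high, with a 12 x 12 mm square upright hole through its middle. Origin under its centre, on the bench. The stick hangs in the hole with its block resting on the stand's top, its tip 5 mm above the bench.
- bottle: White bottle, 56 mm in diameter, 120 mm high; bystander. Origin at its underside.
- spool: Aluminium solder spool, 60 mm in diameter, 46 mm high; bystander. Origin at its underside.
- meter: Black handheld multimeter lying face up, 170 x 85 x 36 mm; bystander. Origin at its underside.
Things that resemble listed ones, but are neither listed nor needed, are in the scene too. What is shaped like the enclosure but yellow is not meant.

How it is judged:
By the outcome, as a careful person would: the job done as asked, in the order asked, and still so for the second after the job is handed in, with the robot touching nothing.
It also fails if it takes over 62 s, if anything falls off the work surface, if the arm or the gripper's body presses on something with over 40 N, if the wrist force passes 120 N, or if a joint passes its speed limit or range.

## Robot

A 6-joint arm with a two-finger parallel gripper is mounted at the origin on the work surface. World frame = base frame: x ahead of the robot, y to its left, z up, the work surface at z = 0. Lengths are in m, angles in rad, forces in N, time in s.
With the tool pointing down it reaches from about 0.35 to 0.775 m from the base axis. Payload 7.3 kg.
Tool frame: the origin (TCP) lies on the centre line of the jaws, within the pads' length; the fingertips stand tip_reach ahead of it and the grasp point (between the pads) lies 6 mm ahead of it (tip_reach is the distance from the TCP to the fingertips, in m); x points along the fingers, y is the direction in which the jaws open and shut, and the axes are right-handed (so a half turn about x gives the same grasp; the last joint's range is limited). The gripper opens to 92 mm and grips with 3 to 60 N. Pads are 19 mm wide; open, the fingers measure 130 mm over their backs; the gripper's body (75 mm by 190 mm) begins 47 mm behind the grasp point.
Start: joints at [-1.313, 0.342, 1.524, -0, 1.275, -0.146], TCP at [0.206, -0.483, 0.252] pointing down, gripper open.
Joint ranges: [-2.53, 2.53], [-0.77, 2.02], [0.04, 2.7], [-1, 4.14], [0.28, 2.66], [-3.11, 3.11]. Speed limits (rad/s): [2.57, 2.57, 3.14, 3.14, 3.14, 3.14].

## Interface

Orientations are given as [roll, pitch, yaw] about the fixed x, y, z axes, in that order (R = Rz(yaw) Ry(pitch) Rx(roll)).
In Python, from cell import observe, read_camera, get_calibration, hand_in, tip_reach gives the robot as it stands. The module is installed in compiled form; this text tells all that it offers.
- The arm moves only by the shell command python3 -m crank 'ROWS' [FORCE]. ROWS is JSON, a list of rows, each an object of numbers: "fingers": the opening, from -1 (shut) to 1 (fully open); "tx", "ty", "tz": the shift along the tool's x, y, z in units of 40 mm (1.0 is 40 mm); "roll": the turn about the tool's x in units of 10 degrees (1.0 is 10 degrees). In form: [{"fingers": .., "tx": .., "ty": .., "tz": .., "roll": ..}, ...]. A call has exactly 8 rows; each row is the pose to reach, as a shift and turn from the pose commanded when the call began, along the tool's axes at that moment; what a row does not reach only later rows make up. A row lasts 1/8 s, in which the tool goes at most 62.5 mm and 10.7 degrees, less where a joint would pass 70% of its speed; a pose out of reach is approached as far as the arm can. A call with a gripper value outside its range is refused whole. The fingers move at their own pace and stop on an object; FORCE is the grip in N (left out, the last holds). Time passes only in rows, so rows that repeat a pose let the fingers close, or fill a call up. It gives the time, the measured TCP pose, the force and the opening at its end, in the units of the state.
- observe(): the state, without advancing time (a new reading comes with each control period).
- read_camera(name): name is "scene" or "top"; returns (picture, depth): 400x640x3 uint8, red, green, blue; 400x640 float32, m along the optical axis (not along the pixel's ray), 0 where there is no reading.
- get_calibration(name): a dict with "vertical_fov" (degrees; the focal length in pixels is half the picture's height over the tangent of half this angle, whatever the lens; pixels are square), "cx", "cy" (the principal point, pixels), "pose" (4x4, takes a point from camera to world coordinates). Camera axes: x right, y down, z forward; pixel columns grow to the right and rows downward; lengths in m; the calibration is good to about 2 mm. A picture is of the moment at which its call begins. get_calibration takes no time and is no camera call.
- hand_in(): hands the job in, once; it reports no verdict.
The state is a dict: "time": time; "qpos": joint angles; "qvel": joint speeds; "joint_efforts": joint torques, N m; "tool_pos": TCP position; "tool_rot": TCP orientation; "contact_force": force on the tool from outside, world axes, zero at the start; "torque": the same for the moment, N m; "opening": finger opening in m.
Only numpy, scipy, OpenCV 4.12 (cv2) and the standard library are available. Lean on these libraries where they do the work, as an engineer would, in place of code of your own. Each camera call takes 0.05 s, during which the arm holds its last target. There are 200 camera calls.

## Working session

There is one attempt and no reset: what is moved stays moved. The work goes in short steps, Python scripts to look and compute and a shell command to move; the robot and the scene stay as the last step left them, time stands still between calls to the robot, and variables do not carry over. Pictures are saved under pics/ and viewed, about 8 in all and at most 12, crops included, and the job is handed in when it is done.

```bash
mkdir -p pics; cat > h.py <<'E'
import numpy as np, cv2
from cell import *
def cam(n):
    im,d=read_camera(n); c=get_calibration(n); return im,d,c
def pts(d,c):
    h,w=d.shape; f=h/2/np.tan(np.radians(c["vertical_fov"])/2)
    u,v=np.meshgrid(np.arange(w),np.arange(h))
    P=np.stack([(u-c["cx"])/f*d,(v-c["cy"])/f*d,d],-1)
    T=np.array(c["pose"]); return P@T[:3,:3].T+T[:3,3]
def save(im,n): cv2.imwrite("pics/"+n,cv2.cvtColor(im,cv2.COLOR_RGB2BGR))
E
python3 - <<'E'
from h import *
print(observe(), tip_reach if not callable(tip_reach) else tip_reach())
for n in("scene","top"):
    im,d,c=cam(n); save(im,n+"0.png"); np.savez(n+"0.npz",im=im,P=pts(d,c),d=d); print(n,c)
E
```

```text
{'time': 0.0, 'qpos': array([-1.31300623e+00,  3.42713739e-01,  1.52504462e+00,  1.55701554e-05,
        1.27537539e+00, -1.46006551e-01]), 'qvel': array([-0.00096609,  0.00148692,  0.00138471, -0.00063069,  0.00051107,
       -0.00227966]), 'joint_efforts': array([-1.24550301e-03, -4.31246173e+01, -2.44222587e+01,  7.16038956e-02,
        5.59325656e-02, -1.30313178e-04]), 'tool_pos': array([ 0.20620392, -0.48240223,  0.25103996]), 'tool_rot': array([-1.72646369,  1.56925516,  1.81892106]), 'contact_force': array([-0.32508091,  0.82842993,  0.21875838]), 'torque': array([ 0.01013381, -0.00976741,  0.01985785]), 'opening': 0.09162513984244527} 0.025
scene {'vertical_fov': 42.49328361409134, 'cx': 319.5481323520729, 'cy': 200.22425059010226, 'pose': array([[-0.68461096,  0.48046849, -0.54814037,  1.20585828],
       [ 0.72882168,  0.43959847, -0.52494965,  0.61157168],
       [-0.0112601 , -0.75888288, -0.65112978,  0.92335035],
       [ 0.        ,  0.        ,  0.        ,  1.        ]])}
top {'vertical_fov': 57.12096590899989, 'cx': 316.85724789423455, 'cy': 201.17493907901115, 'pose': array([[ 7.60249696e-03, -9.76599362e-01,  2.14932288e-01,
         2.99181183e-01],
       [-9.99968680e-01, -7.89772163e-03, -5.14818227e-04,
        -2.85859784e-02],
       [ 2.20024653e-03, -2.14921642e-01, -9.76628817e-01,
         1.15530253e+00],
       [ 0.00000000e+00,  0.00000000e+00,  0.00000000e+00,
         1.00000000e+00]])}
```

View pics/scene0.png

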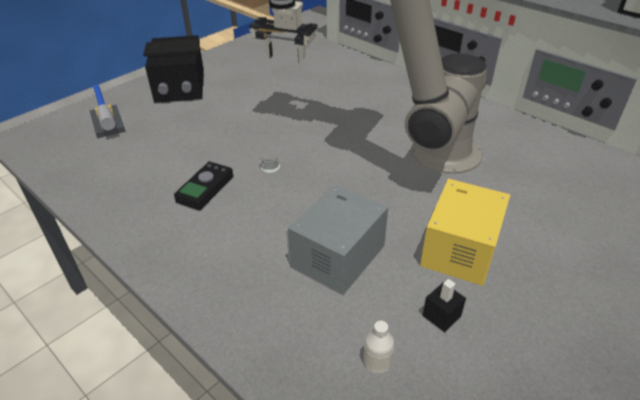

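View pics/top0.png

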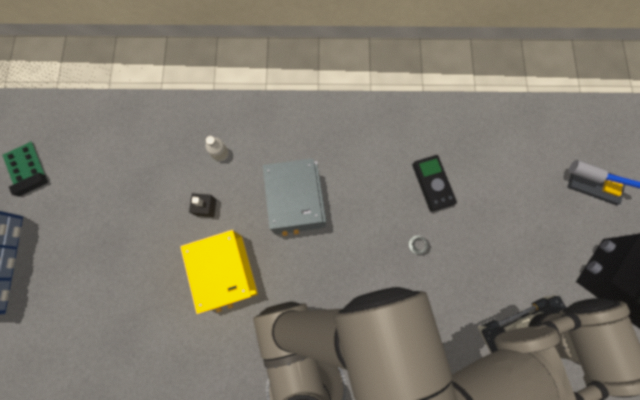

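The pictures show the grey enclosure in the top view at (265–325, 160–230), its slot at about (306, 211), towards −x/−y of the world. The stick and stand are at about (195–212, 203). The door faces world −y, with its hinge far from the robot.

```bash
python3 - <<'E'
from h import *
for n in("top","scene"):
    z=np.load(n+"0.npz"); im,P,d=z["im"],z["P"],z["d"]
    hsv=cv2.cvtColor(im,cv2.COLOR_RGB2HSV)
    print(n, 'bench z',np.median(P[120:150,330:400,2]) if n=="top" else '')
    # enclosure top
    m=(abs(P[...,2]-.13)<.008)&(hsv[...,1]<90)&(d>0)
    k,l,s,ce=cv2.connectedComponentsWithStats(m.astype(np.uint8))
    for i in range(1,k):
        if s[i,4]>300:
            Q=P[l==i]; r=cv2.minAreaRect((Q[:,:2]*1000).astype(np.float32)); print('top',s[i],r,np.median(Q[:,2]))
    # dark slot pixels within hull
            x,y,w,h=s[i,:4]; sub=im[y:y+h,x:x+w].sum(2)
            g=P[y:y+h,x:x+w]
            vv,uu=np.where(sub<np.median(sub)*.72)
            print('dark',[(u+x,v+y,int(sub[v,u]),g[v,u].round(3).tolist()) for v,u in zip(vv,uu)][:25])
    # stick
    m=((P[...,2]>.085)&(P[...,2]<.125)&(P[...,1]>.15)&(hsv[...,1]<60)&(hsv[...,2]>110)&(d>0))
    k,l,s,ce=cv2.connectedComponentsWithStats(m.astype(np.uint8))
    for i in range(1,k):
        if s[i,4]>20:
            Q=P[l==i]; t=Q[Q[:,2]>np.percentile(Q[:,2],95)-.006]; print('white',s[i],Q[:,2].max(),t.mean(0),cv2.minAreaRect((t[:,:2]*1000).astype(np.float32)))
    m=(abs(P[...,2]-.065)<.006)&(hsv[...,2]<70)&(d>0)&(P[...,1]>.1)
    k,l,s,ce=cv2.connectedComponentsWithStats(m.astype(np.uint8))
    for i in range(1,k):
        if s[i,4]>30:
            Q=P[l==i]; print('black',s[i],cv2.minAreaRect((Q[:,:2]*1000).astype(np.float32)),np.median(Q[:,2]))
im=np.load("top0.npz")["im"]; a=cv2.resize(im[150:245,180:340],None,fx=4.5,fy=4.5,interpolation=cv2.INTER_CUBIC); save(a,"crop1.png")
E
```

```text
top bench z -0.0007854865800954736
top [ 262  159   60   70 3326] ((549.7910766601562, 45.12196731567383), (191.74267578125, 149.7607421875), 8.320446968078613) 0.1290586711598407
dark [(np.int64(320), np.int64(176), 275, [0.638, -0.039, -0.001]), (np.int64(321), np.int64(176), 270, [0.639, -0.042, -0.003]), (np.int64(320), np.int64(177), 257, [0.635, -0.039, -0.001]), (np.int64(321), np.int64(177), 243, [0.634, -0.042, 0.002]), (np.int64(320), np.int64(178), 255, [0.631, -0.039, -0.001]), (np.int64(321), np.int64(178), 237, [0.631, -0.042, -0.001]), (np.int64(320), np.int64(179), 261, [0.628, -0.039, -0.001]), (np.int64(321), np.int64(179), 241, [0.627, -0.042, 0.003]), (np.int64(320), np.int64(180), 267, [0.624, -0.039, -0.001]), (np.int64(321), np.int64(180), 246, [0.624, -0.042, 0.001]), (np.int64(320), np.int64(181), 279, [0.622, -0.039, -0.004]), (np.int64(321), np.int64(181), 246, [0.621, -0.042, -0.0]), (np.int64(321), np.int64(182), 254, [0.618, -0.042, -0.001]), (np.int64(321), np.int64(183), 259, [0.613, -0.042, 0.003]), (np.int64(321), np.int64(184), 254, [0.611, -0.042, 
[... 5500 characters left out ...]
]
white [620 109  20  19 243] 0.12481558781212987 [-0.37933122  0.3721963   0.12045459] ((-379.9705810546875, 371.6730651855469), (44.81928634643555, 16.019670486450195), 89.88786315917969)
white [442 279  13  17 147] 0.11396046275278626 [0.53446514 0.3284267  0.10952474] ((533.4260864257812, 328.4215393066406), (18.0799560546875, 20.112510681152344), 87.361328125)
white [369 321  22  27 412] 0.12488582136032589 [0.71640612 0.2952292  0.11962088] ((716.0682983398438, 294.8013610839844), (24.66293716430664, 24.696147918701172), 5.465262413024902)
black [426 284  40  32 513] ((534.0814819335938, 328.5538024902344), (61.00559616088867, 62.704566955566406), 86.17466735839844) 0.06458906363307393
```

View pics/crop1.png

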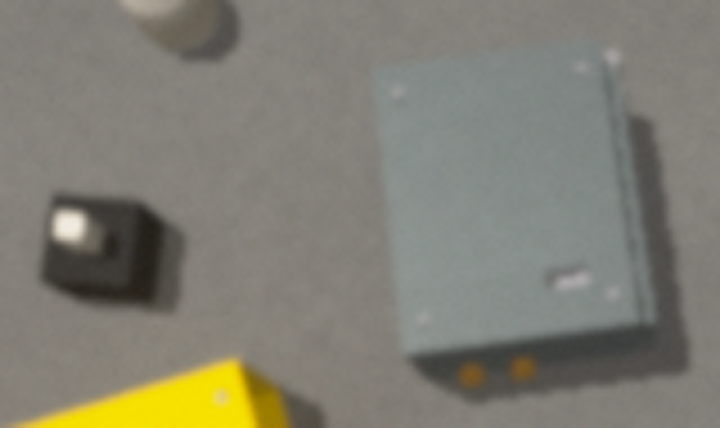

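```bash
cat >> h.py <<'E'
from scipy.spatial.transform import Rotation as Ro
def ray(c,u,v,z,h=400):
    f=h/2/np.tan(np.radians(c["vertical_fov"])/2); T=np.array(c["pose"])
    r=T[:3,:3]@[(u-c["cx"])/f,(v-c["cy"])/f,1]; return T[:3,3]+r*(z-T[2,3])/r[2]
def toolR(): return Ro.from_euler("xyz",observe()["tool_rot"]).as_matrix()
def units(target):  # world target of TCP -> tx,ty,tz units
    o=observe(); return (toolR().T@(np.array(target)-o["tool_pos"])/0.04).round(3)
def st():
    o=observe(); print(round(o["time"],2),o["tool_pos"].round(4),"F",o["contact_force"].round(2),"op",round(o["opening"],4)); return o
E
python3 - <<'E'
from h import *
T=get_calibration("top");S=get_calibration("scene")
for n,c,b in(("top",T,(298,205,316,219)),("scene",S,(328,190,354,205))):
    z=np.load(n+"0.npz"); g=cv2.cvtColor(z["im"],cv2.COLOR_RGB2GRAY).astype(int); x0,y0,x1,y1=b
    print(n); print(g[y0:y1,x0:x1])
print(ray(T,306.7,211.5,.13), ray(S,341,197.3,.13))
a=np.radians(8.26);R=np.array([[np.cos(a),-np.sin(a)],[np.sin(a),np.cos(a)]])
o=np.array([.5505,.045])-R@[0,.005]; print("origin",o,"slot",o+R@[-.06,-.028])
print(toolR().round(3)); 
for t in([.5315,.3278,.2],): print(units(t))
E
```

```text
top
[[141 140 140 139 138 139 139 139 137 136 138 138 136 136 136 136 136 134]
 [141 141 141 142 140 138 140 139 138 137 138 135 138 137 137 134 134 133]
 [141 141 142 141 140 139 138 138 138 135 135 133 135 137 135 133 134 132]
 [141 140 142 139 138 137 137 135 133 132 128 128 133 135 137 134 136 134]
 [138 140 136 133 128 126 127 126 124 122 123 127 131 134 136 135 134 135]
 [139 138 135 125 120 118 119 120 120 124 136 143 143 138 136 136 134 135]
 [139 138 130 121 114 120 134 141 144 149 160 162 155 144 136 136 135 135]
 [139 136 131 120 119 134 154 167 167 166 168 167 157 145 138 135 135 136]
 [137 137 135 125 127 142 159 164 163 159 157 154 147 139 134 133 137 140]
 [137 137 136 134 133 142 147 150 145 143 143 142 139 135 134 135 141 149]
 [140 137 138 136 136 138 138 139 138 136 137 135 137 135 134 136 142 151]
 [137 136 139 138 136 137 136 137 138 137 137 136 136 137 136 135 139 144]
 [139 137 138 139 139 138 135 137 138 139 136 136 135 133 134 136 135 136]
 [138 139 138 138 138 137 136 137 138 139 138 137 134 134 135 134 135 134]]
scene
[[134 133 132 133 134 133 139 146 139 1
[... 1128 characters left out ...]
25 132 132 134 133 133 133 134]
 [135 133 133 136 135 135 135 135 136 136 137 136 137 135 135 132 129 131
  132 132 132 134 133 134 133 134]
 [136 135 134 135 135 136 136 135 135 135 136 136 137 137 137 137 136 136
  136 135 135 134 133 134 134 133]
 [135 135 134 135 135 135 135 136 136 135 135 135 136 136 137 138 137 137
  136 136 135 135 135 135 135 134]
 [134 134 134 134 136 136 136 136 135 135 134 135 136 137 136 137 136 136
  135 135 135 135 136 136 135 134]]
[ 0.49457325 -0.00051383  0.13      ] [0.49568431 0.00235314 0.13      ]
origin [0.55121833 0.04005187] slot [0.49586338 0.00372241]
[[-0.     0.393 -0.92 ]
 [ 0.001 -0.92  -0.393]
 [-1.    -0.001 -0.   ]]
[  1.302 -15.431 -15.437]
```

```bash
python3 -m crank '[{"fingers":0,"tx":0,"ty":-6.7,"tz":-8.7,"roll":-6.3},{"fingers":0,"tx":0,"ty":-6.7,"tz":-8.7,"roll":-6.3},{"fingers":0,"tx":0,"ty":-6.7,"tz":-8.7,"roll":-6.3},{"fingers":0,"tx":0,"ty":-6.7,"tz":-8.7,"roll":-6.3},{"fingers":0,"tx":0,"ty":-6.7,"tz":-8.7,"roll":-6.3},{"fingers":0,"tx":0,"ty":-6.7,"tz":-8.7,"roll":-6.3},{"fingers":0,"tx":0,"ty":-6.7,"tz":-8.7,"roll":-6.3},{"fingers":0,"tx":0,"ty":-6.7,"tz":-8.7,"roll":-6.3}]' 40; python3 -c "
from h import *
st();print(toolR().round(3),units([.5315,.3278,.18]))"
```

```text
time: 1.1
tool_pos: [0.4221, -0.0958, 0.2515]
tool_rot: [-2.857, 1.57, 1.795]
contact_force: [-0.3, -0.1, -0.6]
opening: 0.0461
1.1 [ 0.4221 -0.0958  0.2515] F [-0.32 -0.14 -0.64] op 0.0461
[[-0.     0.998 -0.06 ]
 [ 0.001 -0.06  -0.998]
 [-1.    -0.    -0.001]] [  1.795   2.09  -10.735]
```

```bash
python3 -m crank '[{"fingers":0,"tx":0,"ty":2.09,"tz":-10.73,"roll":0},{"fingers":0,"tx":0,"ty":2.09,"tz":-10.73,"roll":0},{"fingers":0,"tx":0,"ty":2.09,"tz":-10.73,"roll":0},{"fingers":0,"tx":0.5,"ty":2.09,"tz":-10.73,"roll":0},{"fingers":0,"tx":1.0,"ty":2.09,"tz":-10.73,"roll":0},{"fingers":0,"tx":1.4,"ty":2.09,"tz":-10.73,"roll":0},{"fingers":0,"tx":1.8,"ty":2.09,"tz":-10.73,"roll":0},{"fingers":0,"tx":1.8,"ty":2.09,"tz":-10.73,"roll":0}]' 40; python3 - <<'E'
from h import *
st();print(toolR().round(3),units([.5315,.3278,.101]))
im,d,c=cam("scene"); x,y=380,200; save(cv2.resize(im[y:y+120,x:x+160],None,fx=5,fy=5,interpolation=cv2.INTER_CUBIC),"grasp1.png")
im,d,c=cam("top"); np.savez("top1.npz",im=im,P=pts(d,c))
E
```

```text
time: 2.1
tool_pos: [0.5328, 0.3241, 0.1763]
tool_rot: [-1.07, 1.566, -2.706]
contact_force: [-1.1, -0.7, -0.0]
opening: 0.0461
2.1 [0.5328 0.3241 0.1763] F [-1.06 -0.72 -0.02] op 0.0461
[[-0.004  0.998 -0.066]
 [-0.002 -0.066 -0.998]
 [-1.    -0.004  0.002]] [ 1.881 -0.03  -0.094]
```

View pics/grasp1.png

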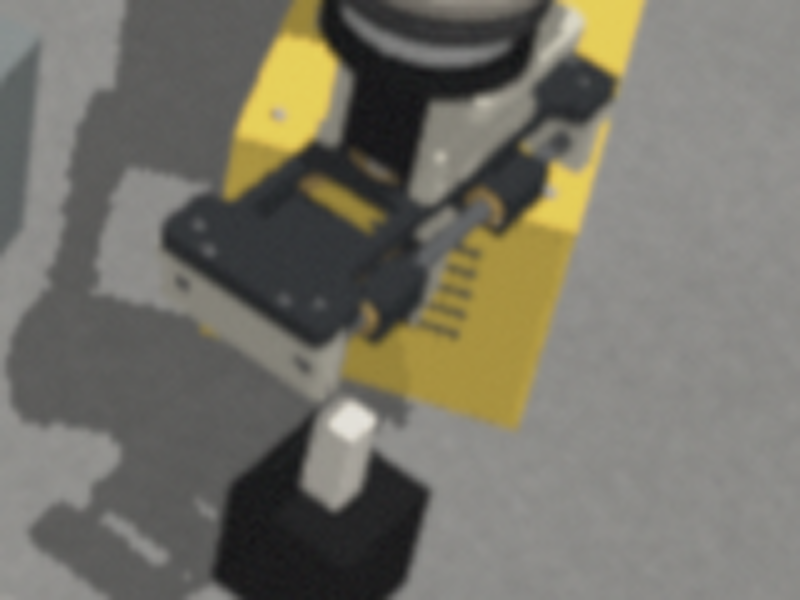

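```bash
python3 -m crank '[{"fingers":0,"tx":0,"ty":0,"tz":0,"roll":0},{"fingers":0,"tx":0.6,"ty":0,"tz":0,"roll":0},{"fingers":0,"tx":1.2,"ty":0,"tz":0,"roll":0},{"fingers":0,"tx":1.6,"ty":0,"tz":0,"roll":0},{"fingers":0,"tx":1.95,"ty":0,"tz":0,"roll":0},{"fingers":0,"tx":1.95,"ty":0,"tz":0,"roll":0},{"fingers":0,"tx":1.95,"ty":0,"tz":0,"roll":0},{"fingers":0,"tx":1.95,"ty":0,"tz":0,"roll":0}]' 40; python3 - <<'E'
from h import *
st();print(toolR().round(3),units([.5315,.3278,.101]))
E
```

```text
time: 3.2
tool_pos: [0.5338, 0.3232, 0.1025]
tool_rot: [1.997, 1.569, 0.359]
contact_force: [0.6, -0.2, 0.0]
opening: 0.0461
3.2 [0.5338 0.3232 0.1025] F [ 0.56 -0.19  0.04] op 0.0461
[[ 0.001  0.998 -0.067]
 [ 0.001 -0.067 -0.998]
 [-1.     0.001 -0.001]] [ 0.038 -0.064 -0.111]
```

```bash
python3 -m crank '[{"fingers":0,"tx":0.03,"ty":-0.06,"tz":-0.11,"roll":0},{"fingers":0,"tx":0.03,"ty":-0.06,"tz":-0.11,"roll":0},{"fingers":-0.4,"tx":0.03,"ty":-0.06,"tz":-0.11,"roll":0},{"fingers":-1,"tx":0.03,"ty":-0.06,"tz":-0.11,"roll":0},{"fingers":-1,"tx":0.03,"ty":-0.06,"tz":-0.11,"roll":0},{"fingers":-1,"tx":0.03,"ty":-0.06,"tz":-0.11,"roll":0},{"fingers":-1,"tx":0.03,"ty":-0.06,"tz":-0.11,"roll":0},{"fingers":-1,"tx":0.03,"ty":-0.06,"tz":-0.11,"roll":0}]' 40; python3 - <<'E'
from h import *
st()
E
```

```text
time: 4.2
tool_pos: [0.5313, 0.3275, 0.1005]
tool_rot: [0.003, 1.571, -1.635]
contact_force: [0.1, 0.3, 1.3]
opening: 0.0181
4.2 [0.5313 0.3275 0.1005] F [0.14 0.25 1.35] op 0.0181
```

```bash
python3 -m crank '[{"fingers":-1,"tx":-1,"ty":0,"tz":0,"roll":0},{"fingers":-1,"tx":-2.4,"ty":0,"tz":0,"roll":0},{"fingers":-1,"tx":-3.8,"ty":0,"tz":0,"roll":0},{"fingers":-1,"tx":-4,"ty":0,"tz":1,"roll":0},{"fingers":-1,"tx":-4,"ty":-0.36,"tz":2.5,"roll":0},{"fingers":-1,"tx":-4,"ty":-0.36,"tz":4,"roll":0},{"fingers":-1,"tx":-4,"ty":-0.36,"tz":5.5,"roll":0},{"fingers":-1,"tx":-4,"ty":-0.36,"tz":6.6,"roll":0}]' 40; python3 -m crank '[{"fingers":-1,"tx":0,"ty":0,"tz":1,"roll":0},{"fingers":-1,"tx":0,"ty":0,"tz":1.56,"roll":0},{"fingers":-1,"tx":0,"ty":0,"tz":1.56,"roll":0},{"fingers":-1,"tx":0.2,"ty":0,"tz":1.56,"roll":0},{"fingers":-1,"tx":0.4,"ty":0,"tz":1.56,"roll":0},{"fingers":-1,"tx":0.5,"ty":0,"tz":1.56,"roll":0},{"fingers":-1,"tx":0.5,"ty":0,"tz":1.56,"roll":0},{"fingers":-1,"tx":0.5,"ty":0,"tz":1.56,"roll":0}]' ; python3 - <<'E'
from h import *
st();print(toolR().round(3),units([.4953,.003,.2375]))
im,d,c=cam("scene"); np.savez("scene2.npz",im=im,P=pts(d,c),d=d); x,y=290,130; save(cv2.resize(im[y:y+90,x:x+120],None,fx=6,fy=6,interpolation=cv2.INTER_CUBIC),"slot1.png")
im,d,c=cam("top"); np.savez("top2.npz",im=im,P=pts(d,c),d=d)
E
```

```text
time: 5.2
tool_pos: [0.4986, 0.0629, 0.2607]
tool_rot: [0.875, 1.57, -0.764]
contact_force: [0.5, 0.2, -0.6]
opening: 0.0174
time: 6.2
tool_pos: [0.495, 0.003, 0.2406]
tool_rot: [1.279, 1.571, -0.359]
contact_force: [0.5, -0.3, -0.1]
opening: 0.0178
6.2 [0.495  0.003  0.2406] F [ 0.54 -0.28 -0.11] op 0.0178
[[ 0.     0.998 -0.067]
 [-0.    -0.067 -0.998]
 [-1.     0.     0.   ]] [0.078 0.007 0.   ]
```

View pics/slot1.png

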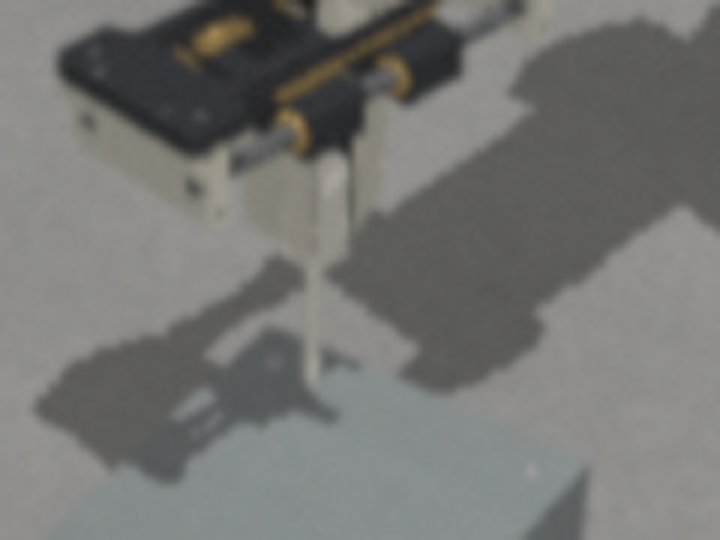

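```bash
python3 - <<'E'
from h import *
S=get_calibration("scene")
z=np.load("scene0.npz"); g=cv2.cvtColor(z["im"],cv2.COLOR_RGB2GRAY).astype(float)[193:203,333:352]
w=np.clip(133-g-5,0,None); v,u=np.mgrid[193:203,333:352]; u0,v0=(w*u).sum()/w.sum(),(w*v).sum()/w.sum()
print("slot",u0,v0,ray(S,u0,v0,.13))
im=np.load("scene2.npz")["im"]; g=cv2.cvtColor(im,cv2.COLOR_RGB2GRAY).astype(int); print(g[178:200,334:352])
for r,z in((193.5,.145),(185,.165)): print(ray(S,342.3,r,z))
E
```

```text
slot 340.9722814498934 197.32622601279317 [0.49580133 0.00236832 0.13      ]
[[ 90  92  91  95 108 113 120 140 146 143 141 135 129 107  96  93  92  90]
 [ 90  91  94 105 126 133 136 143 146 143 143 142 138 121 111 101  97  93]
 [ 95 101 111 121 135 138 139 144 147 144 142 141 140 138 132 120 111  99]
 [112 120 132 139 142 142 141 145 147 142 140 140 142 142 141 137 130 109]
 [135 137 141 143 142 141 140 146 146 142 140 141 142 144 142 142 137 121]
 [135 137 140 141 142 141 141 145 146 142 142 141 141 141 142 144 142 137]
 [119 119 124 129 135 138 140 144 146 143 143 141 140 139 139 142 142 139]
 [100  99 101 107 118 127 133 143 147 141 141 141 140 140 140 140 141 141]
 [ 90  89  88  92  97 108 122 141 145 140 139 139 142 141 140 139 142 141]
 [ 88  88  88  89  91  96 115 140 143 132 129 133 139 140 142 141 141 142]
 [ 90  92  92  89  89  94 114 141 142 122 112 116 127 134 139 140 139 141]
 [ 94  97  96  91  89  95 114 142 146 121  99 100 108 120 126 131 137 139]
 [ 97 102  99  93  89  96 115 143 152 124  98  98 109 113 112 117 131 138]
 [ 94  97  96  90  90  94 116 146 153 125 112 116 128 128 119 119 132 139]
 [ 89  91  90  89  89  94 114 146 150 130 128 134 138 137 134 134 136 140]
 [ 89  89  88  88  88  92 107 135 144 136 136 139 140 139 139 138 137 139]
 [ 90  88  88  88  89  90  98 121 134 137 137 138 140 139 138 139 139 138]
 [ 90  90  88  88  89  89  92 103 121 132 137 138 139 138 138 138 138 137]
 [ 90  90  89  88  89  89  88  92 103 122 131 136 136 137 138 139 137 138]
 [ 89  90  90  89  91  94  92  90  94 106 118 126 132 136 138 138 139 139]
 [ 91  94  94  99 109 110 105 100  96  97 100 110 123 135 137 139 140 138]
 [ 97 108 112 116 128 130 124 117 111 104 100 105 120 134 138 138 138 138]]
[0.49665171 0.00697166 0.145     ]
[0.49153316 0.0020106  0.165     ]
```

```bash
python3 -m crank '[{"fingers":-1,"tx":0.1,"ty":-0.01,"tz":0.04,"roll":0},{"fingers":-1,"tx":0.2,"ty":-0.01,"tz":0.04,"roll":0},{"fingers":-1,"tx":0.28,"ty":-0.01,"tz":0.04,"roll":0},{"fingers":-1,"tx":0.28,"ty":-0.01,"tz":0.04,"roll":0},{"fingers":-1,"tx":0.28,"ty":-0.01,"tz":0.04,"roll":0},{"fingers":-1,"tx":0.28,"ty":-0.01,"tz":0.04,"roll":0},{"fingers":-1,"tx":0.28,"ty":-0.01,"tz":0.04,"roll":0},{"fingers":-1,"tx":0.28,"ty":-0.01,"tz":0.04,"roll":0}]' ; python3 - <<'E'
from h import *
st()
im,d,c=cam("scene"); np.savez("scene3.npz",im=im,P=pts(d,c),d=d); x,y=322,178; a=im[y:y+30,x:x+40]; b=np.load("scene0.npz")["im"][y:y+30,x:x+40]
a,b=[cv2.resize(np.clip(i.astype(float)*1.5-60,0,255).astype(np.uint8),None,fx=10,fy=10,interpolation=cv2.INTER_CUBIC) for i in(a,b)]
save(np.hstack([a,b]),"slot2.png")
E
```

```text
time: 7.3
tool_pos: [0.4944, 0.0013, 0.2294]
tool_rot: [0.906, 1.571, -0.732]
contact_force: [0.1, 0.0, 0.4]
opening: 0.0177
7.3 [0.4944 0.0013 0.2294] F [0.15 0.05 0.42] op 0.0177
```

View pics/slot2.png

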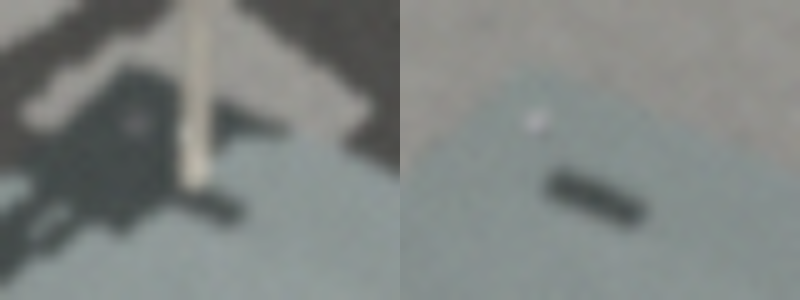

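```bash
python3 -m crank '[{"fingers":-1,"tx":0,"ty":0.025,"tz":-0.045,"roll":0},{"fingers":-1,"tx":0,"ty":0.025,"tz":-0.045,"roll":0},{"fingers":-1,"tx":0.03,"ty":0.025,"tz":-0.045,"roll":0},{"fingers":-1,"tx":0.06,"ty":0.025,"tz":-0.045,"roll":0},{"fingers":-1,"tx":0.09,"ty":0.025,"tz":-0.045,"roll":0},{"fingers":-1,"tx":0.12,"ty":0.025,"tz":-0.045,"roll":0},{"fingers":-1,"tx":0.14,"ty":0.025,"tz":-0.045,"roll":0},{"fingers":-1,"tx":0.14,"ty":0.025,"tz":-0.045,"roll":0}]' ; python3 -c "
from h import *
for i in range(3): st()"
```

```text
time: 8.35
tool_pos: [0.4955, 0.003, 0.2236]
tool_rot: [-1.16, 1.571, -2.798]
contact_force: [0.4, -0.6, -0.8]
opening: 0.0178
8.35 [0.4955 0.003  0.2236] F [ 0.36 -0.61 -0.82] op 0.0178
8.35 [0.4955 0.003  0.2236] F [ 0.36 -0.61 -0.82] op 0.0178
8.35 [0.4955 0.003  0.2236] F [ 0.36 -0.61 -0.82] op 0.0178
```

```bash
python3 -m crank '[{"fingers":-1,"tx":0.03,"ty":0,"tz":0,"roll":0},{"fingers":-1,"tx":0.06,"ty":0,"tz":0,"roll":0},{"fingers":-1,"tx":0.1,"ty":0,"tz":0,"roll":0},{"fingers":-1,"tx":0.13,"ty":0,"tz":0,"roll":0},{"fingers":-1,"tx":0.15,"ty":0,"tz":0,"roll":0},{"fingers":-1,"tx":0.15,"ty":0,"tz":0,"roll":0},{"fingers":-1,"tx":0.15,"ty":0,"tz":0,"roll":0},{"fingers":-1,"tx":0.15,"ty":0,"tz":0,"roll":0}]' 
```

```text
time: 9.35
tool_pos: [0.4955, 0.003, 0.2178]
tool_rot: [1.039, 1.571, -0.599]
contact_force: [0.5, -0.4, -1.1]
opening: 0.0177
```

```bash
python3 -m crank '[{"fingers":-1,"tx":0.03,"ty":0,"tz":0,"roll":0},{"fingers":-1,"tx":0.06,"ty":0,"tz":0,"roll":0},{"fingers":-1,"tx":0.1,"ty":0,"tz":0,"roll":0},{"fingers":-1,"tx":0.1,"ty":0,"tz":0,"roll":0},{"fingers":-1,"tx":0.1,"ty":0,"tz":0,"roll":0},{"fingers":-1,"tx":0.1,"ty":0,"tz":0,"roll":0},{"fingers":-1,"tx":0.1,"ty":0,"tz":0,"roll":0},{"fingers":-1,"tx":0.1,"ty":0,"tz":0,"roll":0}]' 
```

```text
time: 10.35
tool_pos: [0.4955, 0.003, 0.2137]
tool_rot: [0.576, 1.571, -1.062]
contact_force: [-0.5, -0.2, -0.5]
opening: 0.018
```

```bash
python3 -m crank '[{"fingers":-1,"tx":0.03,"ty":0,"tz":0,"roll":0},{"fingers":-1,"tx":0.06,"ty":0,"tz":0,"roll":0},{"fingers":-1,"tx":0.075,"ty":0,"tz":0,"roll":0},{"fingers":-1,"tx":0.075,"ty":0,"tz":0,"roll":0},{"fingers":-1,"tx":0.075,"ty":0,"tz":0,"roll":0},{"fingers":-1,"tx":0.075,"ty":0,"tz":0,"roll":0},{"fingers":-1,"tx":0.075,"ty":0,"tz":0,"roll":0},{"fingers":-1,"tx":0.075,"ty":0,"tz":0,"roll":0}]' 
```

```text
time: 11.35
tool_pos: [0.4955, 0.003, 0.2107]
tool_rot: [0.329, 1.571, -1.31]
contact_force: [0.4, -0.4, -0.9]
opening: 0.0178
```

```bash
python3 -m crank '[{"fingers":-1,"tx":0.03,"ty":0,"tz":0,"roll":0},{"fingers":-1,"tx":0.06,"ty":0,"tz":0,"roll":0},{"fingers":-1,"tx":0.075,"ty":0,"tz":0,"roll":0},{"fingers":-1,"tx":0.075,"ty":0,"tz":0,"roll":0},{"fingers":-1,"tx":0.075,"ty":0,"tz":0,"roll":0},{"fingers":-1,"tx":0.075,"ty":0,"tz":0,"roll":0},{"fingers":-1,"tx":0.075,"ty":0,"tz":0,"roll":0},{"fingers":-1,"tx":0.075,"ty":0,"tz":0,"roll":0}]' 
```

```text
time: 12.35
tool_pos: [0.4956, 0.003, 0.208]
tool_rot: [1.351, 1.57, -0.288]
contact_force: [-1.6, -0.6, 5.3]
opening: 0.0178
```

```bash
python3 -m crank '[{"fingers":-1,"tx":0.03,"ty":0,"tz":0,"roll":0},{"fingers":-1,"tx":0.06,"ty":0,"tz":0,"roll":0},{"fingers":-1,"tx":0.075,"ty":0,"tz":0,"roll":0},{"fingers":-1,"tx":0.075,"ty":0,"tz":0,"roll":0},{"fingers":-1,"tx":0.075,"ty":0,"tz":0,"roll":0},{"fingers":-1,"tx":0.075,"ty":0,"tz":0,"roll":0},{"fingers":-1,"tx":0.075,"ty":0,"tz":0,"roll":0},{"fingers":-1,"tx":0.075,"ty":0,"tz":0,"roll":0}]' ; python3 -c "
from h import *
im,d,c=cam('top'); np.savez('top3.npz',im=im,P=pts(d,c),d=d)
m=pts(d,c); q=m[(m[...,1]<-.035)&(m[...,1]>-.11)&(m[...,0]>.4)&(m[...,0]<.7)&(m[...,2]>.095)&(m[...,2]<.125)]; print(len(q), q.min(0) if len(q) else '')
st()"
```

```text
time: 13.35
tool_pos: [0.4956, 0.003, 0.2052]
tool_rot: [1.334, 1.57, -0.304]
contact_force: [-1.6, 0.1, 7.2]
opening: 0.0178
0 
13.4 [0.4956 0.003  0.2052] F [-1.26  0.52  6.78] op 0.0182
```

```bash
python3 -m crank '[{"fingers":-1,"tx":0.03,"ty":0,"tz":0,"roll":0},{"fingers":-1,"tx":0.05,"ty":0,"tz":0,"roll":0},{"fingers":-1,"tx":0.05,"ty":0,"tz":0,"roll":0},{"fingers":-1,"tx":0.05,"ty":0,"tz":0,"roll":0},{"fingers":-1,"tx":0.05,"ty":0,"tz":0,"roll":0},{"fingers":-1,"tx":0.05,"ty":0,"tz":0,"roll":0},{"fingers":-1,"tx":0.05,"ty":0,"tz":0,"roll":0},{"fingers":-1,"tx":0.05,"ty":0,"tz":0,"roll":0}]' ; cat > door.py <<'E'
from h import *
im,d,c=cam('top'); m=pts(d,c); q=m[(m[...,1]<-.035)&(m[...,1]>-.3)&(m[...,0]>.38)&(m[...,0]<.72)&(m[...,2]>.06)&(m[...,2]<.126)&(d>0)]; print("door pts",len(q), q.min(0) if len(q) else '')
st()
E
python3 door.py
```

```text
time: 14.4
tool_pos: [0.4956, 0.003, 0.2035]
tool_rot: [1.374, 1.57, -0.264]
contact_force: [-1.7, 0.6, 9.0]
opening: 0.0176
door pts 0 
14.45 [0.4956 0.003  0.2035] F [-2.26 -0.04  8.92] op 0.0177
```

```bash
python3 -m crank '[{"fingers":-1,"tx":0.025,"ty":0,"tz":0,"roll":0},{"fingers":-1,"tx":0.03,"ty":0,"tz":0,"roll":0},{"fingers":-1,"tx":0.03,"ty":0,"tz":0,"roll":0},{"fingers":-1,"tx":0.03,"ty":0,"tz":0,"roll":0},{"fingers":-1,"tx":0.03,"ty":0,"tz":0,"roll":0},{"fingers":-1,"tx":0.03,"ty":0,"tz":0,"roll":0},{"fingers":-1,"tx":0.03,"ty":0,"tz":0,"roll":0},{"fingers":-1,"tx":0.03,"ty":0,"tz":0,"roll":0}]' ; python3 door.py
```

```text
time: 15.45
tool_pos: [0.4956, 0.003, 0.2025]
tool_rot: [1.334, 1.57, -0.304]
contact_force: [-2.3, -1.0, 10.1]
opening: 0.0177
door pts 0 
15.5 [0.4957 0.003  0.2025] F [-3.13 -0.06 10.66] op 0.0175
```

```bash
python3 -m crank '[{"fingers":-1,"tx":0.02,"ty":0,"tz":0,"roll":0},{"fingers":-1,"tx":0.02,"ty":0,"tz":0,"roll":0},{"fingers":-1,"tx":0.02,"ty":0,"tz":0,"roll":0},{"fingers":-1,"tx":0.02,"ty":0,"tz":0,"roll":0},{"fingers":-1,"tx":0.02,"ty":0,"tz":0,"roll":0},{"fingers":-1,"tx":0.02,"ty":0,"tz":0,"roll":0},{"fingers":-1,"tx":0.02,"ty":0,"tz":0,"roll":0},{"fingers":-1,"tx":0.02,"ty":0,"tz":0,"roll":0}]' ; python3 door.py
```

```text
time: 16.5
tool_pos: [0.4956, 0.003, 0.2017]
tool_rot: [1.365, 1.57, -0.273]
contact_force: [-3.3, 0.5, 10.0]
opening: 0.0179
door pts 173 [ 0.49320516 -0.12249441  0.0601602 ]
16.55 [0.4956 0.003  0.2017] F [-2.8  -0.02 10.12] op 0.0177
```

```bash
python3 -m crank '[{"fingers":-1,"tx":-0.3,"ty":0,"tz":0,"roll":0},{"fingers":-1,"tx":-0.8,"ty":0,"tz":0,"roll":0},{"fingers":-1,"tx":-1.3,"ty":0,"tz":0,"roll":0},{"fingers":-1,"tx":-1.3,"ty":0,"tz":0,"roll":0},{"fingers":-1,"tx":-1.3,"ty":0,"tz":0.8,"roll":0},{"fingers":-1,"tx":-1.3,"ty":0,"tz":1.6,"roll":0},{"fingers":-1,"tx":-1.3,"ty":0,"tz":2.4,"roll":0},{"fingers":-1,"tx":-1.3,"ty":0,"tz":2.4,"roll":0}]' ; python3 - <<'E'
from h import *
st(); im,d,c=cam("top"); m=pts(d,c); save(cv2.resize(im[150:260,250:400],None,fx=5,fy=5,interpolation=cv2.INTER_CUBIC),"door1.png")
o=np.array([.5512,.040]);a=np.radians(8.26);R=np.array([[np.cos(a),-np.sin(a)],[np.sin(a),np.cos(a)]])
q=m[(m[...,2]>.095)&(m[...,2]<.126)&(d>0)]; l=(q[:,:2]-o)@R; k=(l[:,1]<-.085)&(l[:,1]>-.2)&(abs(l[:,0])<.12); l=l[k]
r=l-[.085,-.076]; print(len(l),"z",np.percentile(q[k][:,2],[5,50,95]),"ang",np.percentile(np.arctan2(-r[:,1],-r[:,0]),[5,25,50,75,95]),"s",np.hypot(*r.T).max())
s=.1
for th in (.35,.6,.9,1.2,1.5,1.6,1.65):
    p=np.array([.085,-.076])+s*np.array([-np.cos(th),-np.sin(th)])+.0075*np.array([-np.sin(th),np.cos(th)]); print(th,p.round(3),(o+R@p).round(4),units([*(o+R@p),.1755])) 
p=np.array([-.010,-.092]); print("enter",(o+R@p).round(4),units([*(o+R@p),.1755]))
E
```

```text
time: 17.55
tool_pos: [0.4885, -0.0943, 0.2514]
tool_rot: [-1.641, 1.569, 3.001]
contact_force: [-0.4, 0.8, 0.0]
opening: 0.0178
17.55 [ 0.4885 -0.0943  0.2514] F [-0.37  0.84  0.03] op 0.0178Traceback (most recent call last):
  File "<stdin>", line 5, in <module>
    return _quantile_unchecked(
        a, q, axis, out, overwrite_input, method, keepdims, weights)
    return _ureduce(a,
                    func=_quantile_ureduce_func,
    ...<5 lines>...
                    overwrite_input=overwrite_input,
                    method=method)
    r = func(a, **kwargs)
    result = _quantile(arr,
                       quantiles=q,
    ...<2 lines>...
                       out=out,
                       weights=wgt)
    slices_having_nans = np.isnan(arr[-1, ...])
                                  ~~~^^^^^^^^^
IndexError: index -1 is out of bounds for axis 0 with size 0
```

View pics/door1.png

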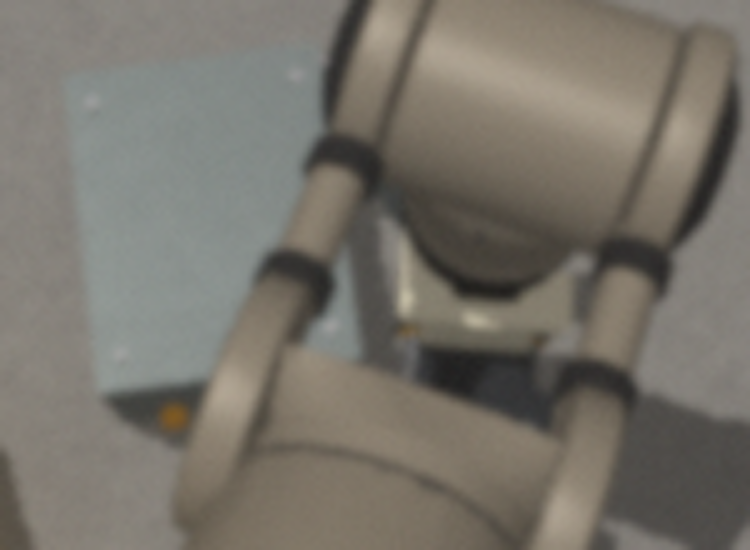

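```bash
cat > arc.py <<'E'
from h import *
import sys
o=np.array([.5512,.040]);a=np.radians(8.26);R=np.array([[np.cos(a),-np.sin(a)],[np.sin(a),np.cos(a)]])
s=.1
st()
for th in (.4,.6,.8,1.0,1.2,1.4,1.5,1.6,1.65):
    p=np.array([.085,-.076])+s*np.array([-np.cos(th),-np.sin(th)])+.0075*np.array([-np.sin(th),np.cos(th)]); print(th,p.round(3),(o+R@p).round(4),units([*(o+R@p),.1745])) 
p=np.array([-.006,-.090]); print("enter",(o+R@p).round(4),units([*(o+R@p),.1745]))
E
python3 arc.py
```

```text
17.6 [ 0.4885 -0.0932  0.2515] F [-1.41 -0.13 -0.64] op 0.018
0.4 [-0.01  -0.108] [ 0.5568 -0.0684] [ 1.923  1.663 -0.736]
0.6 [-0.002 -0.126] [ 0.5676 -0.0852] [ 1.922  1.962 -0.334]
0.8 [ 0.01  -0.143] [ 0.5815 -0.0996] [1.921 2.334 0.   ]
1.0 [ 0.025 -0.156] [ 0.598  -0.1109] [1.92  2.765 0.254]
1.2 [ 0.042 -0.166] [ 0.6165 -0.1188] [1.919 3.238 0.418]
1.4 [ 0.061 -0.173] [ 0.6361 -0.1228] [1.918 3.735 0.483]
1.5 [ 0.07  -0.175] [ 0.6461 -0.1233] [1.917 3.985 0.479]
1.6 [ 0.08  -0.176] [ 0.6561 -0.1228] [1.917 4.234 0.449]
1.65 [ 0.085 -0.176] [ 0.6611 -0.1222] [1.917 4.357 0.425]
enter [ 0.5582 -0.0499] [ 1.923  1.666 -1.198]
```

```bash
python3 -m crank '[{"fingers":-1,"tx":0,"ty":0.8,"tz":-0.6,"roll":0},{"fingers":-1,"tx":0,"ty":1.67,"tz":-1.2,"roll":0},{"fingers":-1,"tx":0,"ty":1.67,"tz":-1.2,"roll":0},{"fingers":-1,"tx":0.4,"ty":1.67,"tz":-1.2,"roll":0},{"fingers":-1,"tx":0.9,"ty":1.67,"tz":-1.2,"roll":0},{"fingers":-1,"tx":1.4,"ty":1.67,"tz":-1.2,"roll":0},{"fingers":-1,"tx":1.92,"ty":1.67,"tz":-1.2,"roll":0},{"fingers":-1,"tx":1.92,"ty":1.67,"tz":-1.2,"roll":0}]' ; python3 arc.py
```

```text
time: 18.6
tool_pos: [0.5572, -0.0488, 0.1742]
tool_rot: [-1.708, 1.566, 2.938]
contact_force: [0.2, -0.3, -0.2]
opening: 0.0177
18.6 [ 0.5572 -0.0488  0.1742] F [ 0.17 -0.33 -0.19] op 0.0177
0.4 [-0.01  -0.108] [ 0.5568 -0.0684] [-0.007  0.023  0.489]
0.6 [-0.002 -0.126] [ 0.5676 -0.0852] [-0.009  0.32   0.892]
0.8 [ 0.01  -0.143] [ 0.5815 -0.0996] [-0.011  0.692  1.227]
1.0 [ 0.025 -0.156] [ 0.598  -0.1109] [-0.013  1.122  1.482]
1.2 [ 0.042 -0.166] [ 0.6165 -0.1188] [-0.015  1.595  1.647]
1.4 [ 0.061 -0.173] [ 0.6361 -0.1228] [-0.017  2.091  1.714]
1.5 [ 0.07  -0.175] [ 0.6461 -0.1233] [-0.018  2.342  1.71 ]
1.6 [ 0.08  -0.176] [ 0.6561 -0.1228] [-0.019  2.591  1.681]
1.65 [ 0.085 -0.176] [ 0.6611 -0.1222] [-0.02   2.714  1.657]
enter [ 0.5582 -0.0499] [-0.007  0.027  0.027]
```

```bash
python3 -m crank '[{"fingers":-1,"tx":0,"ty":0.02,"tz":0.25,"roll":0},{"fingers":-1,"tx":0,"ty":0.02,"tz":0.49,"roll":0},{"fingers":-1,"tx":0,"ty":0.1,"tz":0.62,"roll":0},{"fingers":-1,"tx":0,"ty":0.2,"tz":0.76,"roll":0},{"fingers":-1,"tx":0,"ty":0.32,"tz":0.89,"roll":0},{"fingers":-1,"tx":0,"ty":0.44,"tz":1.01,"roll":0},{"fingers":-1,"tx":0,"ty":0.57,"tz":1.12,"roll":0},{"fingers":-1,"tx":0,"ty":0.69,"tz":1.23,"roll":0}]' ; python3 arc.py
```

```text
time: 19.6
tool_pos: [0.5835, -0.1005, 0.1758]
tool_rot: [-1.702, 1.571, 2.943]
contact_force: [-0.9, 0.7, 0.5]
opening: 0.0177
19.6 [ 0.5835 -0.1005  0.1758] F [-0.88  0.74  0.5 ] op 0.0177
0.4 [-0.01  -0.108] [ 0.5568 -0.0684] [ 0.032 -0.72  -0.758]
0.6 [-0.002 -0.126] [ 0.5676 -0.0852] [ 0.032 -0.422 -0.355]
0.8 [ 0.01  -0.143] [ 0.5815 -0.0996] [ 0.032 -0.051 -0.02 ]
1.0 [ 0.025 -0.156] [ 0.598  -0.1109] [0.032 0.38  0.235]
1.2 [ 0.042 -0.166] [ 0.6165 -0.1188] [0.032 0.853 0.399]
1.4 [ 0.061 -0.173] [ 0.6361 -0.1228] [0.032 1.349 0.466]
1.5 [ 0.07  -0.175] [ 0.6461 -0.1233] [0.032 1.6   0.462]
1.6 [ 0.08  -0.176] [ 0.6561 -0.1228] [0.032 1.849 0.433]
1.65 [ 0.085 -0.176] [ 0.6611 -0.1222] [0.032 1.972 0.409]
enter [ 0.5582 -0.0499] [ 0.032 -0.716 -1.22 ]
```

```bash
python3 -m crank '[{"fingers":-1,"tx":0,"ty":0.16,"tz":0.12,"roll":0},{"fingers":-1,"tx":0,"ty":0.38,"tz":0.235,"roll":0},{"fingers":-1,"tx":0,"ty":0.6,"tz":0.33,"roll":0},{"fingers":-1,"tx":0,"ty":0.85,"tz":0.4,"roll":0},{"fingers":-1,"tx":0,"ty":1.1,"tz":0.44,"roll":0},{"fingers":-1,"tx":0,"ty":1.35,"tz":0.466,"roll":0},{"fingers":-1,"tx":0,"ty":1.6,"tz":0.462,"roll":0},{"fingers":-1,"tx":0,"ty":1.72,"tz":0.45,"roll":0}]' ; python3 - <<'E'
from h import *
st()
for n in("scene","top"):
    im,d,c=cam(n); np.savez(n+"5.npz",im=im,d=d,P=pts(d,c))
    save(im,n+"5.png")
E
```

```text
time: 20.6
tool_pos: [0.6513, -0.1229, 0.1758]
tool_rot: [0.795, 1.57, -0.843]
contact_force: [-1.3, 0.1, -0.4]
opening: 0.0175
20.6 [ 0.6513 -0.1229  0.1758] F [-1.29  0.11 -0.38] op 0.0175
```

View pics/scene5.png

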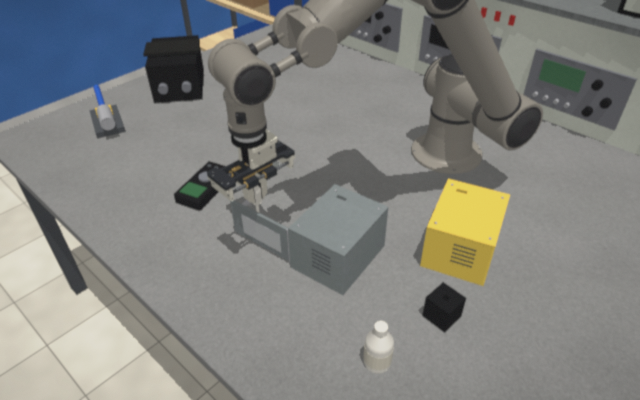

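```bash
python3 -m crank '[{"fingers":-1,"tx":0,"ty":-0.2,"tz":0,"roll":0},{"fingers":-1,"tx":-0.9,"ty":-0.2,"tz":0,"roll":0},{"fingers":-1,"tx":-2.15,"ty":-0.2,"tz":0,"roll":0},{"fingers":-1,"tx":-2.15,"ty":-0.2,"tz":0,"roll":0},{"fingers":-1,"tx":-2.15,"ty":-0.7,"tz":-1.5,"roll":0},{"fingers":-1,"tx":-2.15,"ty":-1.2,"tz":-3,"roll":0},{"fingers":-1,"tx":-2.15,"ty":-1.7,"tz":-4.5,"roll":0},{"fingers":-1,"tx":-2.15,"ty":-2.2,"tz":-6,"roll":0}]' ; python3 -c "
from h import *
st();print(units([.5313,.3275,.2005]),toolR().round(3))"
```

```text
time: 21.7
tool_pos: [0.578, 0.1211, 0.2611]
tool_rot: [-1.383, 1.57, -3.022]
contact_force: [1.0, 0.3, -0.6]
opening: 0.018
21.7 [0.578  0.1211 0.2611] F [ 0.98  0.31 -0.59] op 0.018
[ 1.516 -1.514 -5.068] [[-0.001  0.998 -0.068]
 [-0.    -0.068 -0.998]
 [-1.    -0.001  0.   ]]
```

```bash
python3 -m crank '[{"fingers":-1,"tx":0,"ty":-0.4,"tz":-1.3,"roll":0},{"fingers":-1,"tx":0,"ty":-0.8,"tz":-2.6,"roll":0},{"fingers":-1,"tx":0,"ty":-1.2,"tz":-3.9,"roll":0},{"fingers":-1,"tx":0.4,"ty":-1.52,"tz":-5.05,"roll":0},{"fingers":-1,"tx":1,"ty":-1.52,"tz":-5.05,"roll":0},{"fingers":-1,"tx":1.5,"ty":-1.52,"tz":-5.05,"roll":0},{"fingers":-1,"tx":1.5,"ty":-1.52,"tz":-5.05,"roll":0},{"fingers":-1,"tx":1.5,"ty":-1.52,"tz":-5.05,"roll":0}]' ; python3 -c "
from h import *
st();print(units([.5313,.3275,.1005]))
im,d,c=cam('scene'); x,y=400,210; save(cv2.resize(im[y:y+130,x:x+100],None,fx=4,fy=4,interpolation=cv2.INTER_CUBIC),'stand1.png')
z=np.load('scene5.npz')['im'];save(np.hstack([cv2.resize(i[y:y+130,x:x+100],None,fx=4,fy=4,interpolation=cv2.INTER_CUBIC) for i in (im,np.clip(z.astype(int)*3,0,255).astype(np.uint8))]),'stand1.png')"
```

```text
time: 22.7
tool_pos: [0.5327, 0.325, 0.2024]
tool_rot: [1.89, 1.57, 0.251]
contact_force: [-1.1, 0.0, -0.3]
opening: 0.0174
22.7 [0.5327 0.325  0.2024] F [-1.07  0.05 -0.3 ] op 0.0174
[ 2.549 -0.041 -0.059]
```

View pics/stand1.png

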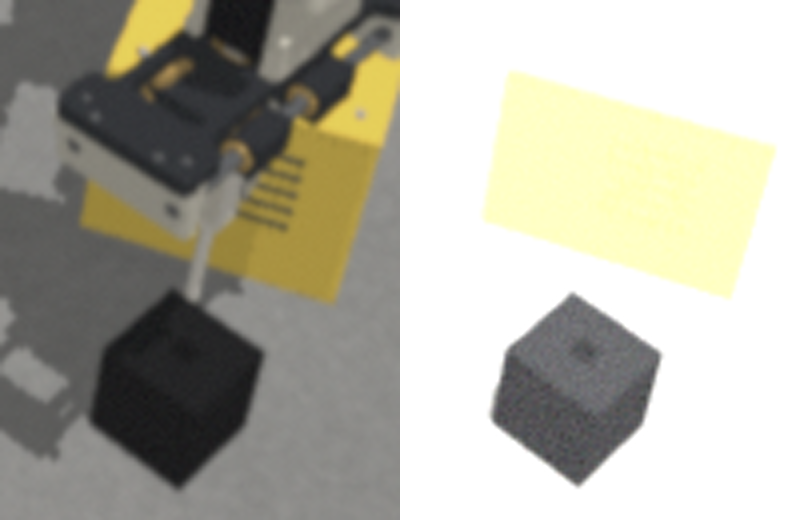

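```bash
python3 - <<'E'
from h import *
im,d,c=cam('scene'); st()
hsv=cv2.cvtColor(im,cv2.COLOR_RGB2HSV); g=cv2.cvtColor(im,cv2.COLOR_RGB2GRAY).astype(int)
print(g[264:290,440:460])
f=200/np.tan(np.radians(c["vertical_fov"])/2); T=np.array(c["pose"])
def proj(p): q=T[:3,:3].T@(np.array(p)-T[:3,3]); return (q[:2]/q[2]*f+[c["cx"],c["cy"]]).round(2)
x,y,z=observe()["tool_pos"]
for h in(0,.02,.04,.06): print(h,proj([x,y,z-.0955+h]))
E
```

```text
22.8 [0.5331 0.3251 0.203 ] F [ 0.13 -0.04  0.2 ] op 0.018
[[132 128 118 108 114 130 141 148 150 146 138 133 132 134 140 143 148 152
  139 121]
 [130 130 129 127 130 138 142 150 150 145 141 137 133 135 140 144 150 144
  135 129]
 [130 132 131 132 135 141 143 150 149 142 141 141 140 140 141 141 141 134
  132 131]
 [131 131 132 133 138 142 144 147 149 137 138 142 143 141 140 137 132 131
  131 131]
 [131 129 131 132 138 141 141 141 148 136 138 145 144 138 134 132 130 130
  130 130]
 [130 131 131 132 134 137 138 136 135 133 142 146 144 135 130 130 131 130
  130 130]
 [129 130 130 131 131 132 133 131 132 133 142 148 145 135 130 130 129 131
  130 130]
 [127 128 129 130 131 131 130 131 130 136 144 146 140 134 130 130 129 130
  130 130]
 [119 121 124 127 127 129 129 130 132 138 145 145 136 131 130 131 130 130
  129 129]
 [101 105 112 119 121 124 125 127 131 140 147 145 135 130 130 130 130 131
  130 129]
 [ 91  93  98 101 105 111 115 121 131 142 148 143 134 130 130 131 130 130
  131 131]
 [ 92  92  93  93  95  98 101 111 131 143 145 137 128 127 129 128 129 130
  130 130]
 [ 91  91  92  92  93
[... 550 characters left out ...]
 102 108 101
   96  98]
 [ 82  62  42  37  53  76 109 139 156 145 111  93  94 101 114 121 129 122
  115 106]
 [ 63  44  30  30  36  52  86 120 138 128 102  95 100 117 135 139 141 141
  136 126]
 [ 43  30  29  26  26  38  57  80  97  94  91  98 117 135 143 143 142 142
  141 139]
 [ 32  27  27  29  32  36  37  47  57  63  80 104 130 141 145 141 143 142
  143 142]
 [ 25  25  28  30  33  36  38  37  38  47  66  95 122 136 140 141 141 142
  143 143]
 [ 27  28  30  34  35  37  37  37  36  38  47  65  90 114 129 138 142 144
  143 145]
 [ 27  29  35  37  37  37  37  36  37  35  37  40  56  80 103 124 137 143
  144 144]]
0 [447.37 283.46]
0.02 [448.86 276.98]
0.04 [450.4  270.33]
0.06 [451.97 263.52]
```

```bash
python3 -m crank '[{"fingers":-1,"tx":0.2,"ty":-0.045,"tz":-0.06,"roll":0},{"fingers":-1,"tx":0.5,"ty":-0.045,"tz":-0.06,"roll":0},{"fingers":-1,"tx":0.7,"ty":-0.045,"tz":-0.06,"roll":0},{"fingers":-1,"tx":0.85,"ty":-0.045,"tz":-0.06,"roll":0},{"fingers":-1,"tx":0.95,"ty":-0.045,"tz":-0.06,"roll":0},{"fingers":-1,"tx":1.05,"ty":-0.045,"tz":-0.06,"roll":0},{"fingers":-1,"tx":1.12,"ty":-0.045,"tz":-0.06,"roll":0},{"fingers":-1,"tx":1.12,"ty":-0.045,"tz":-0.06,"roll":0}]' ; python3 -c "
from h import *
st();print(units([.5313,.3275,.1005]))"
```

```text
time: 23.8
tool_pos: [0.531, 0.3277, 0.1569]
tool_rot: [-0.768, 1.571, -2.406]
contact_force: [0.4, -0.1, -0.3]
opening: 0.0179
23.8 [0.531  0.3277 0.1569] F [ 0.39 -0.15 -0.26] op 0.0179
[1.411 0.009 0.004]
```

In the hole, no contact. Now down.

```bash
python3 -m crank '[{"fingers":-1,"tx":0.25,"ty":0.01,"tz":0,"roll":0},{"fingers":-1,"tx":0.5,"ty":0.01,"tz":0,"roll":0},{"fingers":-1,"tx":0.75,"ty":0.01,"tz":0,"roll":0},{"fingers":-1,"tx":1,"ty":0.01,"tz":0,"roll":0},{"fingers":-1,"tx":1.2,"ty":0.01,"tz":0,"roll":0},{"fingers":-1,"tx":1.33,"ty":0.01,"tz":0,"roll":0},{"fingers":-1,"tx":1.39,"ty":0.01,"tz":0,"roll":0},{"fingers":-1,"tx":1.39,"ty":0.01,"tz":0,"roll":0}]' ; python3 -c "
from h import *
st()"
```

```text
time: 24.8
tool_pos: [0.5315, 0.3277, 0.1015]
tool_rot: [1.529, 1.571, -0.109]
contact_force: [0.4, 0.5, 0.3]
opening: 0.0177
24.8 [0.5315 0.3277 0.1015] F [0.44 0.5  0.32] op 0.0177
```

```bash
python3 -m crank '[{"fingers":-1,"tx":0.02,"ty":0,"tz":0,"roll":0},{"fingers":-1,"tx":0.02,"ty":0,"tz":0,"roll":0},{"fingers":-1,"tx":0.02,"ty":0,"tz":0,"roll":0},{"fingers":-0.4,"tx":0.02,"ty":0,"tz":0,"roll":0},{"fingers":0,"tx":0.02,"ty":0,"tz":0,"roll":0},{"fingers":0,"tx":0.02,"ty":0,"tz":0,"roll":0},{"fingers":0,"tx":0.02,"ty":0,"tz":0,"roll":0},{"fingers":0,"tx":0.02,"ty":0,"tz":0,"roll":0}]'; python3 -m crank '[{"fingers":0,"tx":-0.5,"ty":0,"tz":0,"roll":0},{"fingers":0,"tx":-1,"ty":0,"tz":0,"roll":0},{"fingers":0,"tx":-2,"ty":0,"tz":0,"roll":0},{"fingers":0,"tx":-3.5,"ty":0,"tz":0,"roll":0},{"fingers":0,"tx":-3.5,"ty":-1,"tz":-1,"roll":0},{"fingers":0,"tx":-3.5,"ty":-2,"tz":-2,"roll":0},{"fingers":0,"tx":-3.5,"ty":-2.5,"tz":-2.5,"roll":0},{"fingers":0,"tx":-3.5,"ty":-2.5,"tz":-2.5,"roll":0}]' ; python3 - <<'E'
from h import *
st()
im,d,c=cam("scene"); P=pts(d,c); save(im,"end.png")
hsv=cv2.cvtColor(im,cv2.COLOR_RGB2HSV); m=(P[...,2]>.07)&(P[...,2]<.125)&(hsv[...,1]<60)&(hsv[...,2]>110)&(abs(P[...,0]-.53)<.05)&(abs(P[...,1]-.328)<.05)
q=P[m]; print("stick top z",np.percentile(q[:,2],[50,90,97]) if len(q) else None,len(q))
im,d,c=cam("top"); P=pts(d,c)
o=np.array([.5512,.040]);a=np.radians(8.26);R=np.array([[np.cos(a),-np.sin(a)],[np.sin(a),np.cos(a)]])
q=P[(P[...,2]>.1)&(P[...,2]<.126)&(d>0)]; l=(q[:,:2]-o)@R; k=(l[:,1]<-.1)&(l[:,1]>-.28)&(abs(l[:,0]-.05)<.12); r=l[k]-[.085,-.076]
print("door ang",len(r),np.percentile(np.arctan2(-r[:,1],-r[:,0]),[10,50,90]))
E
```

```text
time: 25.8
tool_pos: [0.5314, 0.3277, 0.1007]
tool_rot: [0.065, 1.571, -1.574]
contact_force: [-0.2, 1.3, 0.2]
opening: 0.0458
time: 26.8
tool_pos: [0.4368, 0.4357, 0.2407]
tool_rot: [-2.243, 1.571, 2.405]
contact_force: [0.4, -0.6, 0.7]
opening: 0.0458
26.8 [0.4368 0.4357 0.2407] F [ 0.39 -0.62  0.74] op 0.0458
stick top z [0.09804615 0.11001276 0.11114431] 206
door ang 236 [1.41955715 1.51904413 1.56745138]
```

View pics/end.png

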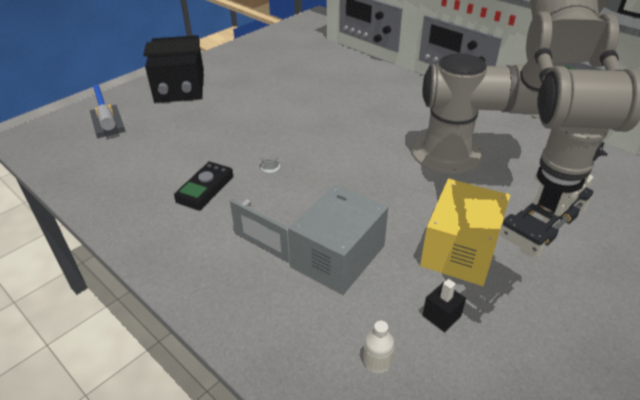

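```bash
python3 -c "
from cell import hand_in
print(hand_in())"
```

```text
the job is handed in; nothing more can be done
None
```

The job is done and handed in at about 27 s of robot time; `hand_in` gave no verdict.

- **Hook:** I took the stick from its stand and lowered it through the slot in small steps. It met the pad about 15–17 mm below the top. I pressed it about 8 mm, with 10–11 N vertically (up to 3 N sideways). The top camera then showed the door ajar at about 0.4 rad.
- **Door:** I swung it open from inside with the stick's blade, clear of the bracket.
- **Stick:** I put it back in the stand and backed the gripper clear.

**Last checks:**
- The door stands at about 1.52 rad (10–90% spread of the points 1.42–1.57).
- The stick's top is at 0.110–0.111 m, which matches the 0.110 m expected when fully down.
- In the last picture the bottle, the meter and the ring I take to be the spool look unmoved; I judged this by eye, not by measurement.
- The gripper touches nothing.

**Disagreements:**
- One early scene-camera estimate of the tip's offset from the slot was about 2.5 mm out from the other two. A closer look settled it, and the stick entered the slot without vertical contact.
- My first attempt to measure the door angle after it popped failed because the arm hid the door, so the 0.4 rad there comes from the earlier reading of its free edge.

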